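# Mount a toroidal transformer core on its chassis stud

## Robot

A 6-joint arm with a two-finger parallel gripper is mounted at the origin on a cart in front of the work surface, level with it; the furniture and walls round the work are solid. World frame = base frame: x ahead of the robot, y to its left, z up, the work surface at z = 0. Lengths are in mm, angles in rad, forces in N, time in s.
With the tool pointing down it reaches from about 375 to 900 mm from the base axis. Payload 3.1 kg.
Tool frame: the origin (TCP) lies at the very end of the fingers, on their centre line; the grasp point (between the pads) lies 19 mm behind it; z points along the fingers, y is the line along which they close (so a half turn about z gives the same grasp; the last joint's range is limited). The gripper opens to 87 mm and grips with 3 to 60 N. Pads are 19 mm wide; open, the fingers measure 117 mm over their backs; the gripper's body (75 mm by 190 mm) begins 51 mm behind the grasp point.
Start: joints at [-1.405, 0.527, 1.433, -0, 1.181, -0.178], TCP at [210.689, -588.393, 222.548] pointing down, gripper open.
Joint ranges: [-3.08, 3.08], [-0.75, 2.2], [0.22, 2.44], [-1.43, 4.57], [0, 2.65], [-2.85, 2.85]. Speed limits (rad/s): [2.79, 2.79, 3.14, 3.14, 3.14, 3.14].

## Interface

Orientations are given as a rotation vector (axis times angle).
In Python, from cell import * gives the robot as it stands.
- The arm moves only by the tool drive_tool, never from a script. Its argument "moves" is a list of rows, each a list of 7 numbers: the turn, a rotation vector about the tool's x, y, z in degrees, then the shift along the tool's x, y, z in cm, then the opening in per cent of the stroke, from 0 (shut) to 100 (fully open). In form: [[wx, wy, wz, tx, ty, tz, hand], ...]. A call has 1 to 20 rows; each row shifts and turns the commanded pose from where the row before left it, along the tool's axes as they then stand; what a row does not reach is not made up. A row lasts 1/8 s, in which the tool goes at most 62.5 mm and 10.7 degrees, less where a joint would pass 70% of its speed; a pose out of reach is approached as far as the arm can. A call with a gripper value outside its range is refused whole. The fingers move at their own pace and stop on an object; "squeeze" is the grip in N (left out, the last holds). Time passes only in rows, so rows that do not move let the fingers close. It gives the time, the measured TCP pose, the force, the opening and the grip force at its end, in the units of the state.
- observe(): the state, without advancing time (a new reading comes with each control period).
- snapshot(name): name is "scene" or "top" or "wrist"; returns a dict with "image" (420x560x3 uint8, blue, green, red), "depth" (420x560 float32, mm along the optical axis (not along the pixel's ray), 0 where there is no reading), "camera_matrix" (3x3 intrinsics, pixels), "R" (3x3) and "t" (3): a world point X has camera coordinates R X + t. Camera axes: x right, y down, z forward; pixel columns grow to the right and rows downward; lengths in mm; the calibration is good to about 2 mm. A picture is of the moment at which its call begins.
- job_done(): hands the job in; it is judged then, once.
Trained networks look in the newest picture that a camera, given by its name, has taken for a name from the list of things; names that differ only in an ending like _2 or _b are one class to them, and where a whole thing is asked for, a point or a joint stands for the part that bears it (a point fixed in the world has none). Each returns a list of dicts, best first, with "score" (0 to 1); they miss things now and then, are a little off and sometimes report something else, mostly with a low value. They report only what shows in the picture. A call takes as long as a camera call. They do not tell look-alikes from the thing itself.
- outline_of(label, camera): "pixels" (420x560 bool, what is visible of it).
- mark_of(label, camera): "position" ([x, y, z] in mm, in world coordinates, good to about 4 mm: a listed point, or the origin of a listed thing).
The state is a dict: "time_s": time; "joints": joint angles; "dq": joint speeds; "tau": joint torques, N m; "eef_pos": TCP position; "orientation": TCP orientation; "wrist_force": force on the tool from outside, world axes, zero at the start; "wrist_torque": the same for the moment, N m; "width": finger opening in mm; "gripper_force": force on a finger pad.
Only numpy, scipy, OpenCV 4.12 (cv2) and the standard library are available. Lean on these libraries where they do the work, as an engineer would, in place of code of your own. Each camera call takes 0.05 s, during which the arm holds its last target. There are 200 camera calls.

## Task

Build up the transformer mounting on the upright stud of the small aluminium plate: thread onto the stud first the wide rubber pad, then the copper-wound toroid, then the narrow rubber pad, and last the steel clamp hub with its flange down, each lying flat on the one below. Leave the heatsink, the flux tin and the capacitor that stand among the parts where they are.

Things in the scene. Friction and masses are not known exactly. Their poses are not given: they have to be found in the camera images.
- stud_plate: Fixed aluminium plate, 90 x 90 x 6 mm, flat on the desk, with one upright steel stud at its centre: 10 mm diameter, rising 57 mm above the plate (tip 63 mm above the desk, top 6 mm tapered to 5 mm), and a foot collar 18 mm in diameter, 2 mm high. Origin at the centre of the plate's underside, under the stud, z up, x and y along the plate's sides.
- wide_pad: Loose black rubber ring, the wider of the two: 64 mm outside diameter, 20 mm hole, 9 mm thick, lying flat, rigid, 50 g. Origin at the centre of its underside, z up.
- toroid: Loose ring wound with copper wire: 57 mm outside diameter, 25 mm hole, 18 mm high, lying flat, 140 to 280 g. Origin at the centre of its underside, z up.
- narrow_pad: Loose black rubber ring, the narrower of the two: 42 mm outside diameter, 20 mm hole, 9 mm thick, lying flat, rigid, 30 g. Origin at the centre of its underside, z up.
- clamp_hub: Loose bare steel hub, lying flange down: flange 40 mm in diameter and 4 mm thick, above it a round boss 30 mm in diameter, 12 mm high (16 mm high in all), with an 18 mm hole right through; 90 g. Origin at the centre of the flange's underside, z up.
- heatsink: Bystander, loose: black finned heatsink, 40 x 60 x 27 mm, long side along its y. Origin at the centre of its underside.
- flux_tin: Bystander, loose: round tin with lid, 47 mm in diameter, 22 mm high. Origin at the centre of its underside.
- bulk_cap: Bystander, loose: upright dark capacitor can, 35 mm in diameter, 51 mm high. Origin at the centre of its underside.
Mind the look-alikes: they are no part of the job. Leave any purple or white look-alike of the wide_pad alone. Leave any purple look-alike of the clamp_hub alone.

How it is judged:
By the outcome, as a careful person would: the job done as asked, in the order asked, and still so for the second after the job is handed in, with the robot touching nothing.
It also fails if it takes over 112 s, if anything falls off the work surface, if the arm or the gripper's body presses on something with over 40 N, if the wrist force passes 120 N, or if a joint passes its speed limit or range.

## Working session

There is one attempt and no reset: what is moved stays moved. The work goes in short steps, Python scripts to look and compute and a tool call to move; the robot and the scene stay as the last step left them, time stands still between calls to the robot, and variables do not carry over. Pictures are saved under pics/ and viewed, at most 14 in all, crops included, and the job is handed in when it is done.

Besides the shell and the picture viewer there is one more tool, called after "Call:" as name(argument=value, ...), one argument or row to a line, values as JSON. drive_tool: Moves the arm, as the interface text tells. Its arguments: {"type":"object","properties":{"moves":{"type":"array"},"squeeze":{"type":"number"}},"required":["moves"]}

```bash
mkdir -p pics; cat > h.py <<'E'
from cell import *
import numpy as np, cv2
def shot(c,fn=None):
    s=snapshot(c)
    if fn: cv2.imwrite('pics/'+fn,s['image'])
    return s
def world(s,u,v,z=None):
    K=s['camera_matrix'];R=s['R'];t=np.array(s['t']).ravel()
    ray=np.linalg.inv(K)@np.array([u,v,1.0])
    if z is None:
        return R.T@(ray*s['depth'][int(v),int(u)]-t)
    o=-R.T@t; d=R.T@ray
    return o+d*(z-o[2])/d[2]
def proj(s,X):
    c=s['R']@np.array(X,float)+np.array(s['t']).ravel(); p=s['camera_matrix']@c
    return p[:2]/p[2]
NAMES="stud_plate wide_pad toroid narrow_pad clamp_hub heatsink flux_tin bulk_cap".split()
E
python3 - <<'E'
from h import *
for c in ("top","scene"):
    s=shot(c,c+'1.png')
    for n in NAMES:
        for m in mark_of(n,c)[:4]:
            print(c,n,round(m['score'],2),np.round(m['position'],1),np.round(proj(s,m['position'])))
o=observe();print(o['time_s'],o['eef_pos'],o['orientation'],o['width'])
E
```

```text
top wide_pad 0.67 [627.4 159.7   1.6] [242. 164.]
top wide_pad 0.67 [542.9  67.2   1.2] [287. 206.]
top toroid 0.97 [ 6.082e+02 -1.568e+02 -4.000e-01] [397. 177.]
top narrow_pad 0.68 [ 6.162e+02 -1.680e+01 -1.000e-01] [329. 171.]
top clamp_hub 0.7 [629.5 282.6  -2.3] [183. 162.]
top clamp_hub 0.51 [723.6 229.8   1. ] [210. 118.]
top heatsink 0.85 [462.1 147.1  -3. ] [246. 245.]
top flux_tin 0.78 [450.5  -7.6  -1.6] [323. 252.]
top bulk_cap 0.66 [ 463.4 -132.3    2.5] [386. 247.]
scene stud_plate 0.6 [458.1 304.5  -0.5] [217. 279.]
scene wide_pad 0.93 [345.4 -51.4   1.7] [406. 232.]
scene wide_pad 0.85 [5.385e+02 6.070e+01 2.000e-01] [295. 216.]
scene wide_pad 0.73 [629.2 158.    1.8] [230. 215.]
scene toroid 0.73 [ 609.6 -158.5    3.9] [341. 178.]
scene narrow_pad 0.47 [615.8 -19.7  -4.5] [298. 196.]
scene clamp_hub 0.69 [627.5 283.4  -3.4] [177. 237.]
scene clamp_hub 0.62 [721.7 226.8   3.7] [178. 209.]
scene heatsink 0.65 [455.8 147.1   2.6] [291. 245.]
scene flux_tin 0.57 [456.6  -7.9  -3.6] [347. 221.]
scene flux_tin 0.23 [ 612.1 -160.     1.3] [341. 179.]
scene bulk_cap 0.58 [ 467.7 -135.7   -1.2] [382. 201.]
scene bulk_cap 0.33 [456.6  -5.1  -1.5] [346. 221.]
0.9 [ 210.6748291  -588.42598269  222.58084984] [3.09523181e+00 5.37250501e-01 4.35579184e-05] 86.99592542180251
```

View pics/top1.png

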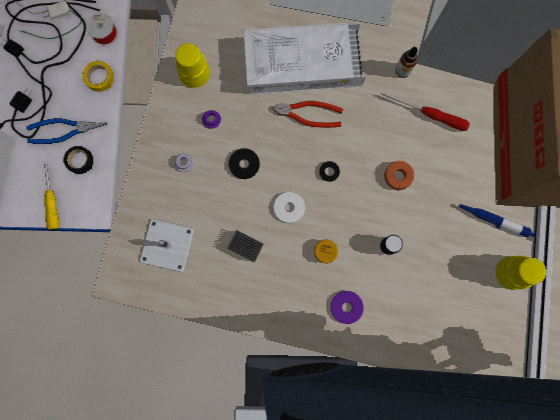

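View pics/scene1.png

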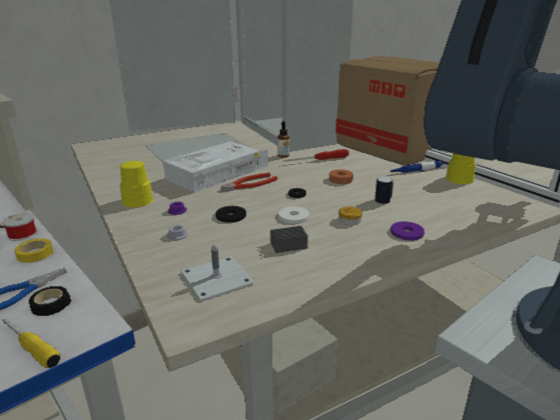

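Candidates for wide_pad are black (244,163), white (289,207) and purple (347,307), so I take black. For clamp_hub they are steel (183,162) and purple (211,119), so I take steel. The narrow pad is at (329,171), the toroid at (399,175), the stud foot at about (167,244). Next I hover over the black pad and check it close up with the wrist camera.

Call:
drive_tool(
  moves=[
    [0,0,9.85,0,0,0,100],
    [0,0,9.85,0,0,0,100],
    [0,0,0,2.78,-4.98,0,100],
    [0,0,0,2.78,-4.98,0,100],
    [0,0,0,2.78,-4.98,0,100],
    [0,0,0,2.78,-4.98,0,100],
    [0,0,0,2.78,-4.98,0,100],
    [0,0,0,2.78,-4.98,0,100],
    [0,0,0,2.78,-4.98,0,100],
    [0,0,0,2.78,-4.98,0,100],
    [0,0,0,2.78,-4.98,0,100],
    [0,0,0,2.78,-4.98,0,100],
    [0,0,0,2.78,-4.98,0,100],
    [0,0,0,2.78,-4.98,0,100],
    [0,0,0,2.78,-4.98,0,100],
    [0,0,0,2.78,-4.98,0,100],
    [0,0,0,2.78,-4.98,0,100],
    [0,0,0,0,0,0,100],
    [0,0,0,0,0,0,100],
  ],
  squeeze=20,
)

```text
time_s: 3.28
eef_pos: [627.0, 158.4, 222.1]
orientation: [3.141, 0.001, -0.002]
wrist_force: [0.1, 0.2, 0.3]
width: 87.0
gripper_force: 0.0
```

```bash
cat >> h.py <<'E'
def ring(s,cam,label,z,near=None):
    """centre of ring from outline's outer contour on plane z (top face)"""
    out=[]
    for d in outline_of(label,cam):
        m=d['pixels'].astype(np.uint8)
        cs,_=cv2.findContours(m,cv2.RETR_EXTERNAL,cv2.CHAIN_APPROX_NONE)
        c=max(cs,key=cv2.contourArea)
        if len(c)<8: continue
        P=np.array([world(s,u,v,z)[:2] for u,v in c[:,0]],np.float32)
        e=cv2.fitEllipse(P); out.append((round(d['score'],2),np.round(e[0],1),np.round(e[1],1),np.round(c[:,0].mean(0))))
    return out
E
python3 - <<'E'
from h import *
s=shot('wrist','w1.png')
print('t cam',-s['R'].T@np.ravel(s['t']))
for n,z in (('wide_pad',9),('clamp_hub',4),('narrow_pad',9)): print(n,ring(s,'wrist',n,z))
s=shot('top')
for n,z in (('wide_pad',9),('toroid',9),('narrow_pad',9),('clamp_hub',4),('stud_plate',6)): print(n,ring(s,'top',n,z))
o=observe();print(o['time_s'],o['eef_pos'],o['orientation'])
E
```

```text
t cam [708.34251753 158.42928446 383.95246139]
wide_pad [(0.8, array([628.4, 158.1]), array([62.4, 63.2]), array([277., 175.])), (0.78, array([543.1,  68. ]), array([56.3, 65. ]), array([351., 244.]))]
clamp_hub [(0.78, array([721.4, 228.9]), array([37.4, 38.6]), array([211.,  90.])), (0.77, array([627.7, 281.7]), array([38.1, 40. ]), array([171., 175.]))]
narrow_pad [(0.85, array([616.5, -14.2]), array([39.7, 43. ]), array([425., 185.]))]
wide_pad [(0.94, array([344.2, -52.8]), array([61.4, 61.9]), array([347., 307.])), (0.6, array([538.9,  64.3]), array([60.8, 62.3]), array([288., 207.]))]
toroid [(0.89, array([ 610. , -158.6]), array([55.1, 57.5]), array([399., 175.]))]
narrow_pad [(0.84, array([615.4, -16.3]), array([39.6, 40.7]), array([329., 171.]))]
clamp_hub []
stud_plate []
3.775 [627.70838452 158.14466895 222.72738208] [-3.14155732e+00  1.06336709e-03 -2.26590286e-04]
```

View pics/w1.png

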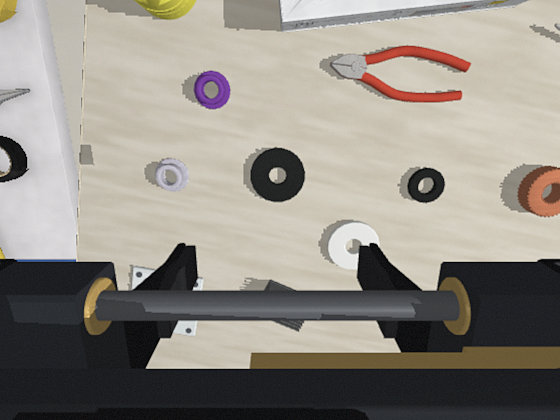

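The wrist picture shows the black wide pad at (277,175), the steel hub at (171,175), and the white and purple look-alikes apart from them. The fitted diameter (63 mm) matches. I'll grasp it.

Call:
drive_tool(
  moves=[
    [0,0,0,0.07,0,6,100],
    [0,0,0,0,0,6,100],
    [0,0,0,0,0,6,100],
    [0,0,0,0,0,3,100],
    [0,0,0,0,0,1,100],
    [0,0,0,0,0,0,100],
    [0,0,0,0,0,0,40],
    [0,0,0,0,0,0,40],
    [0,0,0,0,0,0,40],
    [0,0,0,0,0,0,40],
    [0,0,0,0,0,0,40],
    [0,0,0,0,0,0,40],
  ],
  squeeze=20,
)

```text
time_s: 5.28
eef_pos: [628.9, 158.6, 3.3]
orientation: [-3.142, 0.0, -0.002]
wrist_force: [-0.6, 0.0, 5.2]
width: 63.1
gripper_force: 20.0
```

Call:
drive_tool(
  moves=[
    [0,0,0,0,0,-2,40],
    [0,0,0,0,0,-5,40],
    [0,0,0,-3.4,-2.9,-5,40],
    [0,0,0,-3.4,-2.9,-3,40],
    [0,0,0,-3.4,-2.9,0,40],
    [0,0,0,-3.4,-2.9,0,40],
    [0,0,0,-3.4,-2.9,0,40],
    [0,0,0,0,0,0,40],
    [0,0,0,0,0,0,40],
  ],
)

```text
time_s: 6.4
eef_pos: [461.4, 301.7, 149.8]
orientation: [-3.141, -0.001, -0.003]
wrist_force: [0.7, -0.2, -1.2]
width: 62.9
gripper_force: 20.0
```

```bash
python3 - <<'E'
from h import *
s=shot('wrist','w2.png')
print(proj(s,(458,305,63)),proj(s,(458,305,6)))
o=observe();p=np.array(o['eef_pos']);print(o['time_s'],p,o['orientation'],o['width'])
print('held',ring(s,'wrist','wide_pad',p[2]+6.5))
for m in mark_of('stud_plate','wrist'): print(m['score'],m['position'])
s=shot('top')
for m in mark_of('stud_plate','top'): print(m['score'],m['position'])
E
```

```text
[272.60923776 215.17081555] [273.3536302  196.07291247]
6.45 [461.89092379 301.41583883 149.69375182] [-3.14125578e+00  7.25757452e-04 -2.72608008e-03] 62.799652910845786
held [(0.96, array([539.9, 185. ]), array([25.5, 34.4]), array([537., 108.])), (0.83, array([468.3, 301.8]), array([49.9, 65.3]), array([276., 255.]))]
0.56 [461.4, 303.1, -0.0]
0.57 [459.7, 302.9, -3.7]
```

View pics/w2.png

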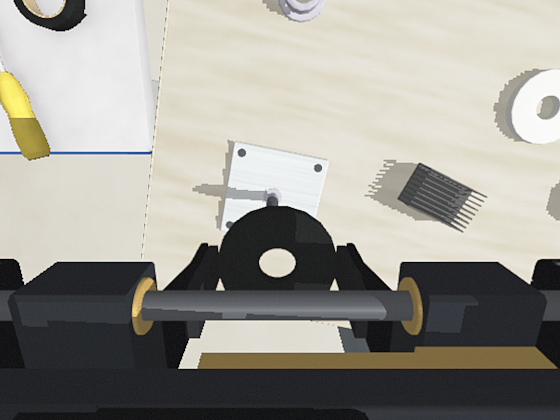

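The wrist picture shows the plate at (275,190) with the stud at about (272,200), mostly behind the held pad, whose hole is at (277,262). I'll back off in -x for a clear view.

Call:
drive_tool(
  moves=[
    [0,0,0,-4,0,0,40],
    [0,0,0,-3,0,0,40],
    [0,0,0,0,0,0,40],
    [0,0,0,0,0,0,40],
  ],
)

```text
time_s: 7.15
eef_pos: [392.4, 301.8, 149.5]
orientation: [-3.141, 0.001, -0.004]
wrist_force: [0.5, 0.1, -1.2]
width: 63.0
gripper_force: 20.0
```

```bash
python3 - <<'E'
from h import *
s=shot('wrist')
o=observe();p=np.array(o['eef_pos']);print(o['time_s'],p)
im=s['image'][100:300,180:380]; cv2.imwrite('pics/c3.png',cv2.resize(im,None,fx=3,fy=3,interpolation=cv2.INTER_CUBIC))
print(proj(s,(461,303,63)),proj(s,(461,303,8)))
for d in outline_of('stud_plate','wrist')[:2]:
    m=d['pixels'].astype(np.uint8);print(d['score'],m.sum(),cv2.boundingRect(m))
    cs,_=cv2.findContours(m,0,1);c=max(cs,key=cv2.contourArea)
    P=np.array([world(s,u,v,6)[:2] for u,v in c[:,0]],np.float32);print(cv2.minAreaRect(P))
print('d',s['depth'][140:220:6,255:300:6])
np.savez('s3.npz',**{k:np.array(s[k]) for k in s})
E
```

```text
7.2 [392.70668711 301.88262371 149.45138578]
[275.07262341 121.65028518] [275.44270217 118.52166482]
0.82 10209 (216, 61, 115, 118)
((457.15447998046875, 306.3253173828125), (89.74533081054688, 89.86715698242188), 78.68074035644531)
d [[301.8122  301.11792 300.89597 301.13824 301.76703 301.05905 298.85428
  301.80026]
 [302.6021  303.24762 302.30054 303.21024 302.96475 302.94568 301.54617
  302.62927]
 [303.98157 303.92618 303.66748 304.6487  305.2618  304.2095  306.37485
  304.29688]
 [306.32294 306.6341  305.06134 306.8804  306.01715 307.57956 305.80142
  305.59692]
 [308.52158 307.90228 308.03986 309.27698 308.3038  307.4771  307.0687
  308.39542]
 [317.02985 310.0411  309.76224 309.4895  309.77945 309.10373 308.6559
  310.10425]
 [317.52194 318.06662 317.34772 316.8319  318.18713 318.03845 312.15933
  311.4468 ]
 [318.6195  319.2759  319.07675 319.53238 318.0231  318.76953 317.55652
  318.25504]
 [321.2695  321.84464 320.86908 321.68777 320.08655 320.86346 322.1888
  320.81158]
 [321.4587  321.973   323.51587 321.831   323.17697 321.4598  322.30472
  322.84445]
 [322.64178 323.61835 323.5056  324.19876 325.2726  324.2643  325.42706
  324.59583]
 [326.41898 325.86813 169.06802 170.88216 170.5118  170.79794 324.52597
  325.96304]
 [166.74883 165.6285  165.93823 164.79384   0.      165.09381 165.75722
  166.6929 ]
 [166.15474 165.1815  164.88528 165.31528 164.92717 165.81209 165.52763
  165.13512]]
```

View pics/c3.png

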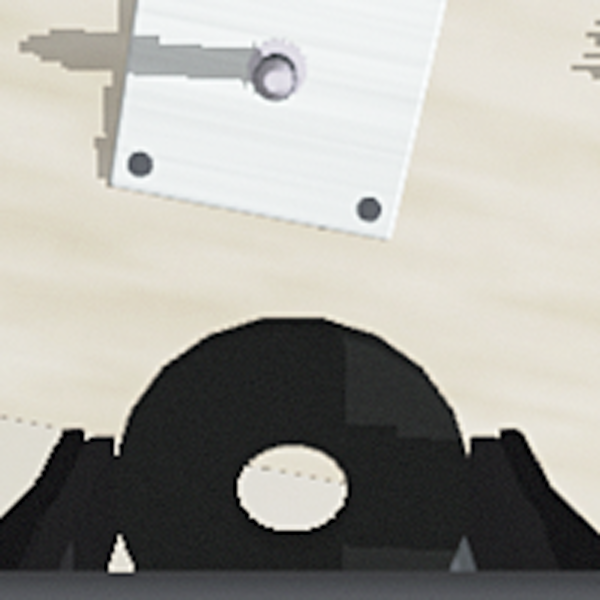

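```bash
python3 - <<'E'
from h import *
s=dict(np.load('s3.npz'))
f=lambda x,y,z:np.round(world(s,(x+.5)/3-.5+180,(y+.5)/3-.5+100,z)[:2],1)
print('tip',f(277,77,63),'collar L,R',f(247,66,8),f(306,66,8),'top/bot',f(276,38,8))
print('screws',f(140,164,6),f(369,209,6))
p=np.array([392.7,301.85,149.45])
for zb in (-2.5,-1):
  zt=p[2]+zb+9;zb=p[2]+zb
  print('hole near',f(292,444,zt),'far',f(292,532,zb),'L',f(236,485,(zt+zb)/2),'R',f(349,485,(zt+zb)/2),'outer near',f(297,317,zt),'fingers',f(119,450,zt),f(467,450,zt))
E
```

```text
tip [458.4 305.2] collar L,R [458.3 315. ] [458.3 297.5] top/bot [466.3 306.3]
screws [429.1 348.3] [415.  277.7]
hole near [403.1 301.6] far [381.3 301.6] L [393.1 311.6] R [393.1 291.5] outer near [425.7 300.8] fingers [402.  331.1] [401.9 271.8]
hole near [403.8 301.6] far [382.1 301.6] L [393.9 311.5] R [393.9 291.6] outer near [426.1 300.8] fingers [402.7 330.9] [402.6 272. ]
```

Call:
drive_tool(
  moves=[
    [0,0,0,3.2,-0.2,0,40],
    [0,0,0,3.28,-0.22,0,40],
    [0,0,0,0,0,4,40],
    [0,0,0,0,0,2.5,40],
    [0,0,0,0,0,0,40],
    [0,0,0,0,0,0,40],
  ],
)

```text
time_s: 8.0
eef_pos: [456.7, 306.1, 84.8]
orientation: [-3.141, 0.001, -0.003]
wrist_force: [0.4, -0.6, -0.4]
width: 62.9
gripper_force: 20.0
```

```bash
python3 - <<'E'
from h import *
o=observe();print(o['time_s'],o['eef_pos'],observe()['eef_pos'])
s=shot('wrist');print(observe()['eef_pos'])
im=s['image'][150:350,180:380]; cv2.imwrite('pics/c4.png',cv2.resize(im,None,fx=3,fy=3,interpolation=cv2.INTER_CUBIC))
E
```

```text
8.0 [456.73501427 306.07167785  84.75975504] [456.73501427 306.07167785  84.75975504]
[456.85504244 306.21140441  85.18501658]
```

View pics/c4.png

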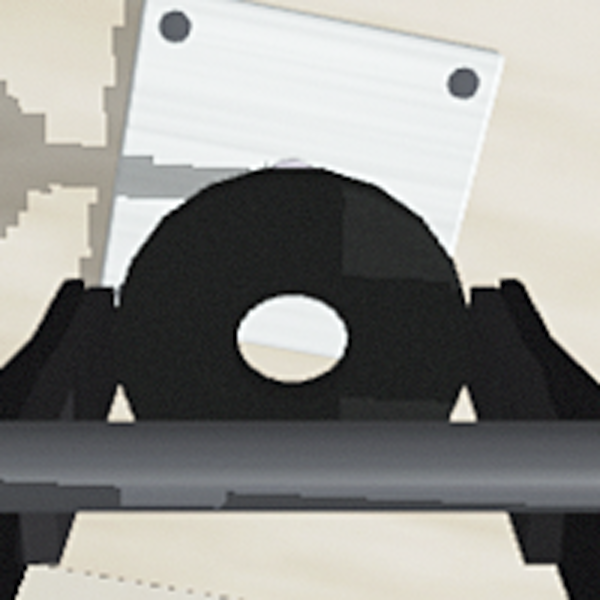

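The wrist crop shows the collar's edge at (291,163), in line laterally with the hole centre at (292,338). I'll go down over the stud, watching the force.

Call:
drive_tool(
  moves=[
    [0,0,0,0.06,0,1.5,40],
    [0,0,0,0,0,1.5,40],
    [0,0,0,0,0,2,40],
    [0,0,0,0,0,1.4,40],
    [0,0,0,0,0,0.5,40],
    [0,0,0,0,0,0.2,40],
    [0,0,0,0,0,0.2,40],
    [0,0,0,0,0,0,40],
  ],
)

```text
time_s: 9.05
eef_pos: [456.4, 306.0, 11.5]
orientation: [-3.141, -0.0, -0.001]
wrist_force: [0.5, -0.3, -0.5]
width: 62.7
gripper_force: 20.0
```

Call:
drive_tool(
  moves=[
    [0,0,0,0.08,0,0,40],
    [0,0,0,0,0,0.1,40],
    [0,0,0,0,0,0.1,40],
    [0,0,0,0,0,0,40],
  ],
)

```text
time_s: 9.55
eef_pos: [457.1, 305.9, 9.3]
orientation: [-3.141, -0.0, -0.001]
wrist_force: [0.7, 0.5, 0.7]
width: 63.1
gripper_force: 20.0
```

Call:
drive_tool(
  moves=[
    [0,0,0,0,0,0,100],
    [0,0,0,0,0,0,100],
    [0,0,0,0,0,0,100],
    [0,0,0,0,0,-2,100],
    [0,0,0,0,0,-6,100],
    [0,0,0,0,0,-6,100],
    [0,0,0,0,0,-3,100],
    [0,0,0,0,0,0,100],
  ],
)

```text
time_s: 10.55
eef_pos: [458.5, 306.6, 181.9]
orientation: [-3.139, -0.0, -0.009]
wrist_force: [0.4, 0.0, -0.0]
width: 86.7
gripper_force: 0.0
```

```bash
python3 - <<'E'
from h import *
s=shot('wrist');print(observe()['time_s'],observe()['eef_pos'])
im=s['image'][110:310,180:380]; cv2.imwrite('pics/c5.png',cv2.resize(im,None,fx=3,fy=3,interpolation=cv2.INTER_CUBIC))
print('pad',ring(s,'wrist','wide_pad',15),'stud',proj(s,(457.7,305.9,63)))
# plane fit of pad's top
for d in outline_of('wide_pad','wrist'):
    m=cv2.erode(d['pixels'].astype(np.uint8),np.ones((5,5)));v,u=np.nonzero(m)
    P=np.array([world(s,a,b) for a,b in zip(u,v)]);c=np.median(P,0)
    if np.hypot(*(c[:2]-[458,306]))>30: continue
    k=abs(P[:,2]-c[2])<8;P=P[k];A=np.c_[P[:,:2]-[458,306],np.ones(len(P))]
    print(len(P),np.linalg.lstsq(A,P[:,2],rcond=None)[0])
E
```

```text
10.6 [457.14431664 305.96547289 179.98064475]
pad [(0.82, array([456.5, 306.3]), array([62.7, 63.1]), array([277., 189.])), (0.16, array([617.9, 283.1]), array([23.8, 37.9]), array([304.,  11.]))] stud [277.794654   201.28482586]
2012 [-1.07898421e-03 -1.21624892e-04  1.49667682e+01]
```

View pics/c5.png

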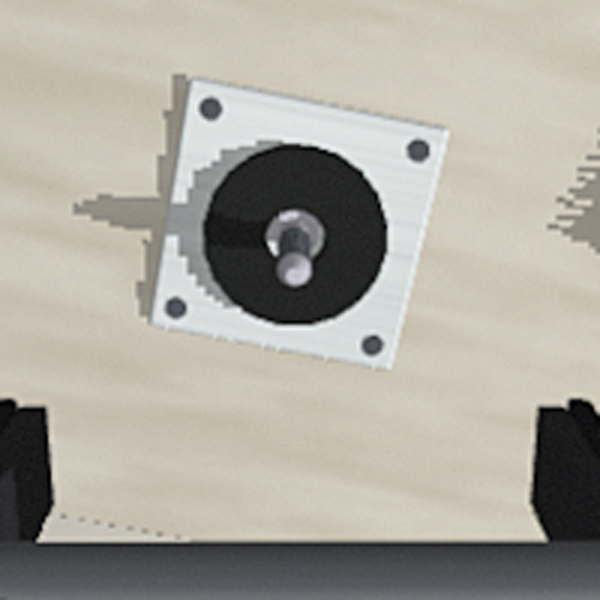

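The picture shows the wide pad centred round the collar at (295,235). Its plane fit is level with its top at 15.0 mm, so it is seated. Next, the toroid.

Call:
drive_tool(
  moves=[
    [0,0,0,1.7,5.16,0,100],
    [0,0,0,1.7,5.16,0,100],
    [0,0,0,1.7,5.16,0,100],
    [0,0,0,1.7,5.16,0,100],
    [0,0,0,1.7,5.16,0,100],
    [0,0,0,1.7,5.16,0,100],
    [0,0,0,1.7,5.16,0,100],
    [0,0,0,1.7,5.16,0,100],
    [0,0,0,1.7,5.16,0,100],
    [0,0,0,0,0,0,100],
    [0,0,0,0,0,0,100],
  ],
)

```text
time_s: 12.08
eef_pos: [608.3, -157.8, 176.9]
orientation: [-3.139, 0.001, 0.007]
wrist_force: [-0.8, 0.3, -0.5]
width: 87.1
gripper_force: 0.0
```

```bash
python3 - <<'E'
from h import *
s=shot('wrist');o=observe();print(o['time_s'],o['eef_pos'])
print('toroid',ring(s,'wrist','toroid',9),[ (m['score'],m['position']) for m in mark_of('toroid','wrist')])
print('narrow',ring(s,'wrist','narrow_pad',9))
E
```

```text
12.125 [ 608.43005001 -157.10885801  177.40217584]
toroid [(0.55, array([ 608.8, -157. ]), array([57.1, 59. ]), array([277., 184.]))] [(0.64, [610.1, -156.2, 0.6])]
narrow [(0.94, array([616.6, -17.9]), array([40.8, 43. ]), array([139., 177.]))]
```

Call:
drive_tool(
  moves=[
    [0,0,0,0.05,0,5,100],
    [0,0,0,0,0,5,100],
    [0,0,0,0,0,4,100],
    [0,0,0,0,0,2.3,100],
    [0,0,0,0,0,1,100],
    [0,0,0,0,0,0,100],
    [0,0,0,0,0,0,30],
    [0,0,0,0,0,0,30],
    [0,0,0,0,0,0,30],
    [0,0,0,0,0,0,30],
    [0,0,0,0,0,0,30],
    [0,0,0,0,0,0,30],
    [0,0,0,0,0,0,30],
  ],
  squeeze=35,
)

```text
time_s: 13.9
eef_pos: [610.6, -158.5, 6.7]
orientation: [-3.141, 0.0, -0.001]
wrist_force: [-1.4, 0.3, 6.0]
width: 56.1
gripper_force: 35.0
```

Call:
drive_tool(
  moves=[
    [0,0,0,0,0,-1,30],
    [0,0,0,0,0,-3,30],
    [0,0,0,0,0,-4,30],
    [0,0,0,0,0,-3,30],
    [0,0,0,-1.7,-5.15,0,30],
    [0,0,0,-1.7,-5.15,0,30],
    [0,0,0,-1.7,-5.15,0,30],
    [0,0,0,-1.7,-5.15,0,30],
    [0,0,0,-1.7,-5.15,0,30],
    [0,0,0,-1.7,-5.15,0,30],
    [0,0,0,-1.7,-5.15,0,30],
    [0,0,0,-1.7,-5.15,0,30],
    [0,0,0,-1.7,-5.15,0,30],
    [0,0,0,0,0,0,30],
    [0,0,0,0,0,0,30],
  ],
)

```text
time_s: 15.78
eef_pos: [457.2, 304.6, 116.0]
orientation: [3.141, 0.002, -0.0]
wrist_force: [-0.3, -0.8, -2.9]
width: 55.9
gripper_force: 35.0
```

```bash
python3 - <<'E'
from h import *
s=shot('wrist');o=observe();print(o['time_s'],o['eef_pos'],o['width'])
im=s['image'][150:350,180:380]; cv2.imwrite('pics/c6.png',cv2.resize(im,None,fx=3,fy=3,interpolation=cv2.INTER_CUBIC))
p=o['eef_pos'];print(proj(s,(p[0],p[1],p[2]+11)))
print(ring(s,'wrist','toroid',p[2]+11))
E
```

```text
15.825 [457.58696488 304.05498185 116.02262582] 56.281272478648276
[277.7600626  270.01541173]
[(0.68, array([465.5, 304.7]), array([47.1, 59.2]), array([277., 256.]))]
```

View pics/c6.png

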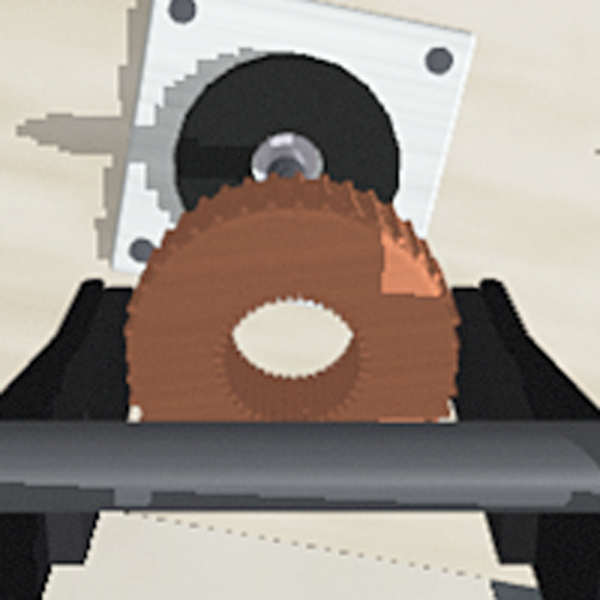

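The toroid is held level, with its hole at (293,340) in the crop and the stud just behind it at (287,160), about 2 mm off in y. I'll correct that and descend.

Call:
drive_tool(
  moves=[
    [0,0,0,0,-0.18,2,30],
    [0,0,0,0,0,1.5,30],
    [0,0,0,0,0,1.5,30],
    [0,0,0,0,0,1.5,30],
    [0,0,0,0,0,1.2,30],
    [0,0,0,0,0,1,30],
    [0,0,0,0,0,0.4,30],
    [0,0,0,0,0,0,30],
    [0,0,0,0,0,0,30],
  ],
)

```text
time_s: 17.0
eef_pos: [457.7, 306.9, 25.5]
orientation: [-3.141, -0.0, -0.001]
wrist_force: [-0.7, -0.6, -0.9]
width: 56.1
gripper_force: 35.0
```

Call:
drive_tool(
  moves=[
    [0,0,0,0,0.05,0.1,30],
    [0,0,0,0,0,0.1,30],
    [0,0,0,0,0,0.1,30],
    [0,0,0,0,0,0,30],
    [0,0,0,0,0,0,30],
  ],
)

```text
time_s: 17.62
eef_pos: [457.5, 306.3, 22.2]
orientation: [-3.142, 0.0, -0.0]
wrist_force: [-1.3, 0.4, -2.1]
width: 56.1
gripper_force: 35.0
```

Call:
drive_tool(
  moves=[
    [0,0,0,0,0,0.05,30],
    [0,0,0,0,0,0,100],
    [0,0,0,0,0,0,100],
    [0,0,0,0,0,0,100],
    [0,0,0,0,0,0,100],
    [0,0,0,0,0,-2,100],
    [0,0,0,0,0,-6,100],
    [0,0,0,0,0,-5,100],
    [0,0,0,0,0,-3,100],
    [0,0,0,0,0,0,100],
  ],
)

```text
time_s: 18.88
eef_pos: [459.1, 307.0, 184.4]
orientation: [-3.139, -0.0, -0.009]
wrist_force: [0.1, 0.6, -0.0]
width: 87.3
gripper_force: 0.0
```

```bash
cat >> h.py <<'E'
def topplane(s,cam,label,c0=(457.3,306.1),r=30):
    for d in outline_of(label,cam):
        m=cv2.erode(d['pixels'].astype(np.uint8),np.ones((5,5)));v,u=np.nonzero(m)
        P=np.array([world(s,a,b) for a,b in zip(u,v)])
        if not len(P): continue
        c=np.median(P,0)
        if np.hypot(*(c[:2]-c0))>r: continue
        P=P[abs(P[:,2]-c[2])<5];A=np.c_[P[:,:2]-c0,np.ones(len(P))]
        print('plane',len(P),np.round(np.linalg.lstsq(A,P[:,2],rcond=None)[0],3),np.percentile(P[:,2],[5,50,95]))
E
python3 - <<'E'
from h import *
s=shot('wrist','w7.png');o=observe();print(o['time_s'],o['eef_pos'])
print(ring(s,'wrist','toroid',24));topplane(s,'wrist','toroid')
im=s['image'][110:310,180:380]; cv2.imwrite('pics/c7.png',cv2.resize(im,None,fx=3,fy=3,interpolation=cv2.INTER_CUBIC))
E
```

```text
18.925 [457.77756565 306.37261121 182.5078127 ]
[(0.92, array([456. , 306.3]), array([58.1, 59.9]), array([278., 192.]))]
plane 1680 [-2.0000e-03 -0.0000e+00  3.2925e+01] [31.74140552 32.93759689 34.07088577]
```

View pics/c7.png

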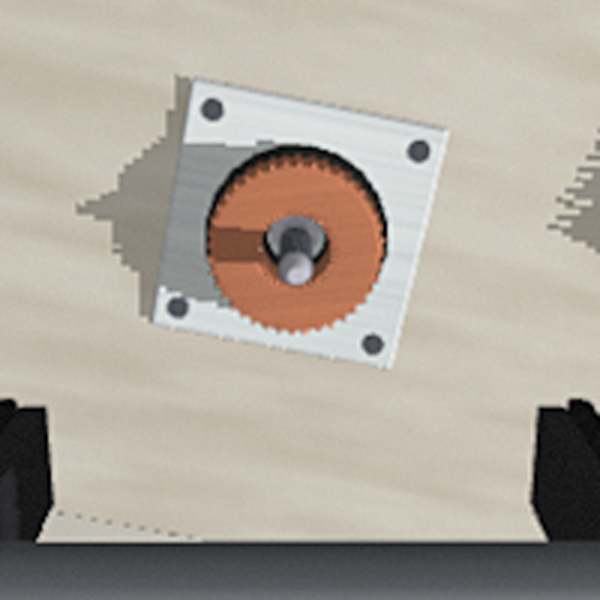

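The toroid lies flat at (297,240) with its top at 32.9 mm. Next, the narrow pad.

Call:
drive_tool(
  moves=[
    [0,0,0,2.27,4.63,0,100],
    [0,0,0,2.27,4.63,0,100],
    [0,0,0,2.27,4.63,0,100],
    [0,0,0,2.27,4.63,0,100],
    [0,0,0,2.27,4.63,0,100],
    [0,0,0,2.27,4.63,0,100],
    [0,0,0,2.27,4.63,0,100],
    [0,0,0,0,0,0,100],
    [0,0,0,0,0,0,100],
  ],
)

```text
time_s: 20.15
eef_pos: [614.8, -17.5, 179.6]
orientation: [-3.14, 0.001, 0.007]
wrist_force: [-0.3, 0.1, 0.3]
width: 86.5
gripper_force: 0.0
```

```bash
python3 - <<'E'
from h import *
s=shot('wrist');o=observe();print(o['time_s'],o['eef_pos'])
print('narrow',ring(s,'wrist','narrow_pad',9))
print('hub',ring(s,'wrist','clamp_hub',4))
E
```

```text
20.2 [614.73752786 -16.81331465 180.05817335]
narrow [(0.65, array([616.6, -16.2]), array([39.7, 40.5]), array([276., 183.]))]
hub [(0.73, array([721. , 227.3]), array([38.5, 40.3]), array([18., 74.])), (0.62, array([624.6, 265.8]), array([ 9.6, 33. ]), array([  3., 174.]))]
```

Call:
drive_tool(
  moves=[
    [0,0,0,0.18,-0.05,5,100],
    [0,0,0,0,0,5,100],
    [0,0,0,0,0,4,100],
    [0,0,0,0,0,2.5,100],
    [0,0,0,0,0,1,100],
    [0,0,0,0,0,0.2,100],
    [0,0,0,0,0,0,100],
  ],
)

```text
time_s: 21.18
eef_pos: [618.9, -17.2, 5.8]
orientation: [3.141, 0.001, 0.003]
wrist_force: [0.1, -0.4, 0.6]
width: 87.4
gripper_force: 0.0
```

Call:
drive_tool(
  moves=[
    [0,0,0,-0.15,-0.05,0.2,100],
    [0,0,0,0,0,0,30],
    [0,0,0,0,0,0,30],
    [0,0,0,0,0,0,30],
    [0,0,0,0,0,0,30],
    [0,0,0,0,0,0,30],
    [0,0,0,0,0,0,30],
    [0,0,0,0,0,0,30],
    [0,0,0,0,0,0,30],
  ],
  squeeze=20,
)

```text
time_s: 22.3
eef_pos: [616.6, -16.9, 2.6]
orientation: [3.142, -0.0, 0.0]
wrist_force: [-0.7, -0.3, 0.7]
width: 41.0
gripper_force: 20.0
```

Call:
drive_tool(
  moves=[
    [0,0,0,0,0,-1,30],
    [0,0,0,0,0,-4,30],
    [0,0,0,0,0,-4,30],
    [0,0,0,0,0,-3,30],
    [0,0,0,-2.27,-4.61,0,30],
    [0,0,0,-2.27,-4.61,0,30],
    [0,0,0,-2.27,-4.61,0,30],
    [0,0,0,-2.27,-4.61,0,30],
    [0,0,0,-2.27,-4.61,0,30],
    [0,0,0,-2.27,-4.61,0,30],
    [0,0,0,-2.27,-4.61,0,30],
    [0,0,0,0,0,0,30],
    [0,0,0,0,0,0,30],
  ],
)

```text
time_s: 23.92
eef_pos: [458.0, 305.7, 123.2]
orientation: [3.142, 0.001, 0.002]
wrist_force: [-0.6, 0.3, -0.6]
width: 40.9
gripper_force: 20.0
```

```bash
python3 - <<'E'
from h import *
s=shot('wrist');o=observe();print(o['time_s'],o['eef_pos'],o['width'])
im=s['image'][150:350,180:380]; cv2.imwrite('pics/c8.png',cv2.resize(im,None,fx=3,fy=3,interpolation=cv2.INTER_CUBIC))
p=o['eef_pos']
for dx,dz in ((21,6.5),(10,6.5),(-10,-2.5)): print((proj(s,(p[0]+dx,p[1],p[2]+dz))-[180,150])*3)
print((proj(s,(457.3,306.1,63))-[180,150])*3)
E
```

```text
23.975 [458.3884472  305.19887459 123.06091958] 41.05175908859638
[293.11745141 233.74860282]
[293.04252209 294.15977184]
[292.79783028 373.16529736]
[288.49801698 220.47425116]
```

View pics/c8.png

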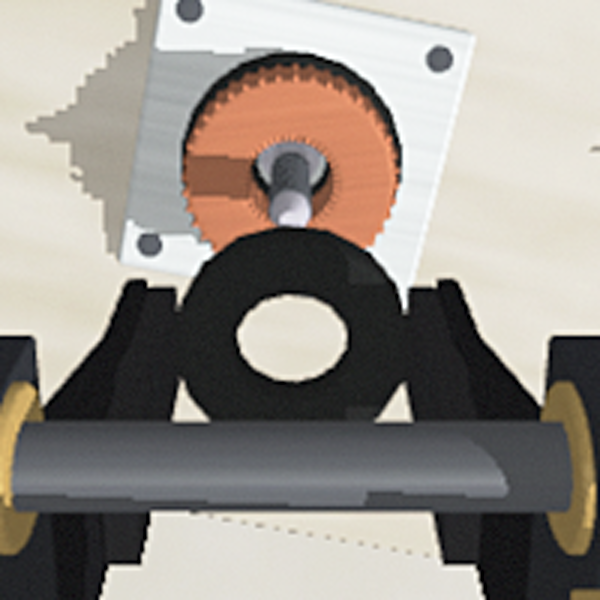

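The narrow pad is held centred, with its hole at (292,338) in the crop and the stud in line at (290,212). I'll descend.

Call:
drive_tool(
  moves=[
    [0,0,0,-0.08,-0.08,2,30],
    [0,0,0,0,0,1.5,30],
    [0,0,0,0,0,1.5,30],
    [0,0,0,0,0,1.5,30],
    [0,0,0,0,0,1.2,30],
    [0,0,0,0,0,0.7,30],
    [0,0,0,0,0,0.1,30],
    [0,0,0,0,0,0,30],
    [0,0,0,0,0,0,30],
  ],
)

```text
time_s: 25.1
eef_pos: [457.3, 306.8, 38.2]
orientation: [-3.141, -0.0, -0.002]
wrist_force: [0.7, 0.6, -0.1]
width: 40.9
gripper_force: 20.0
```

Call:
drive_tool(
  moves=[
    [0,0,0,0,0.05,0.1,30],
    [0,0,0,0,0,0.1,30],
    [0,0,0,0,0,0,30],
    [0,0,0,0,0,0,100],
    [0,0,0,0,0,0,100],
    [0,0,0,0,0,0,100],
    [0,0,0,0,0,0,100],
    [0,0,0,0,0,-2,100],
    [0,0,0,0,0,-6,100],
    [0,0,0,0,0,-5,100],
    [0,0,0,0,0,-2,100],
    [0,0,0,0,0,0,100],
  ],
)

```text
time_s: 26.6
eef_pos: [458.0, 306.6, 187.5]
orientation: [-3.14, -0.0, -0.007]
wrist_force: [-0.0, -0.4, -0.8]
width: 86.7
gripper_force: 0.0
```

```bash
python3 - <<'E'
from h import *
s=shot('wrist');o=observe();print(o['time_s'],o['eef_pos'])
print(ring(s,'wrist','narrow_pad',42));topplane(s,'wrist','narrow_pad');topplane(s,'wrist','toroid')
im=s['image'][110:310,180:380]; cv2.imwrite('pics/c9.png',cv2.resize(im,None,fx=3,fy=3,interpolation=cv2.INTER_CUBIC))
E
```

```text
26.65 [456.89015755 306.12324919 185.92368295]
[(0.64, array([457.1, 306.4]), array([40.7, 41.6]), array([277., 193.]))]
plane 686 [ 1.0000e-03 -2.0000e-03  4.1866e+01] [40.74771269 41.87538716 42.99624926]
plane 481 [-7.0000e-03 -1.0000e-03  3.2909e+01] [31.56419643 32.85118694 34.11623744]
```

View pics/c9.png

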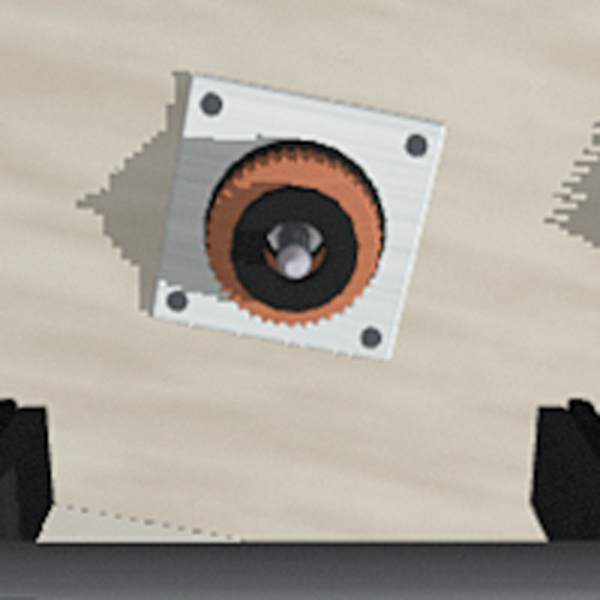

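The narrow pad is flat and centred at (294,248), top at 41.9 mm. Next, the steel hub.

Call:
drive_tool(
  moves=[
    [0,0,0,3.42,0.49,0,100],
    [0,0,0,3.42,0.49,0,100],
    [0,0,0,3.42,0.49,0,100],
    [0,0,0,3.42,0.49,0,100],
    [0,0,0,3.42,0.49,0,100],
    [0,0,0,0,0,0,100],
    [0,0,0,0,0,0,100],
  ],
)

```text
time_s: 27.68
eef_pos: [626.4, 281.4, 183.7]
orientation: [3.141, -0.0, -0.007]
wrist_force: [-0.9, 0.1, -0.7]
width: 86.9
gripper_force: 0.0
```

```bash
python3 - <<'E'
from h import *
s=shot('wrist');o=observe();print(o['time_s'],o['eef_pos'])
print('hub',ring(s,'wrist','clamp_hub',4))
p=ring(s,'wrist','clamp_hub',4)
im=s['image'][80:280,180:380]; cv2.imwrite('pics/c10.png',cv2.resize(im,None,fx=3,fy=3,interpolation=cv2.INTER_CUBIC))
for x,z in ((0,4),(0,16)):print((proj(s,(627.7,281.7,z))-[180,80])*3)
E
```

```text
27.725 [626.18840171 281.62521997 184.2029687 ]
hub [(0.66, array([628.1, 282.4]), array([36.9, 37.9]), array([276., 181.])), (0.56, array([721.5, 229.6]), array([37.2, 38.5]), array([330.,  87.]))]
[288.83770638 305.15609645]
[288.80904905 313.26843448]
```

View pics/c10.png

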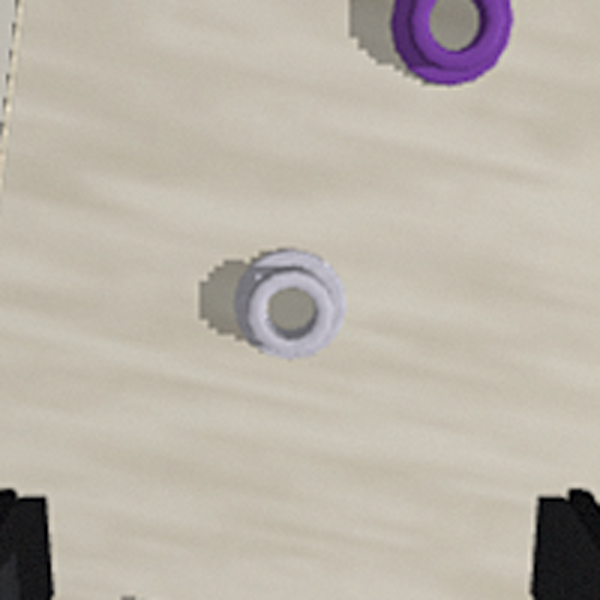

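The crop shows the steel hub at (291,305), flange down, with the purple one apart at (452,30). I'll grasp the hub by its boss.

Call:
drive_tool(
  moves=[
    [0,0,0,0.15,0,5,100],
    [0,0,0,0,0,5,100],
    [0,0,0,0,0,4,100],
    [0,0,0,0,0,2.5,100],
    [0,0,0,0,0,1,100],
    [0,0,0,0,0,0,60],
    [0,0,0,0,0,0,60],
  ],
)

```text
time_s: 28.7
eef_pos: [630.5, 282.0, 12.3]
orientation: [-3.141, -0.0, -0.004]
wrist_force: [0.5, -0.0, 0.1]
width: 74.1
gripper_force: 0.0
```

Call:
drive_tool(
  moves=[
    [0,0,0,0,0,0.4,60],
    [0,0,0,0,0,0,60],
    [0,0,0,0,0,0,60],
  ],
)

```text
time_s: 29.08
eef_pos: [629.5, 281.6, 6.9]
orientation: [-3.141, 0.0, -0.001]
wrist_force: [1.0, -1.1, 0.6]
width: 53.6
gripper_force: 0.0
```

Call:
drive_tool(
  moves=[
    [0,0,0,-0.12,0,0,20],
    [0,0,0,0,0,0,20],
    [0,0,0,0,0,0,20],
    [0,0,0,0,0,0,20],
    [0,0,0,0,0,0,20],
    [0,0,0,0,0,0,20],
    [0,0,0,0,0,0,20],
  ],
  squeeze=30,
)

```text
time_s: 29.95
eef_pos: [628.2, 281.6, 6.6]
orientation: [3.142, -0.0, -0.0]
wrist_force: [0.1, 0.3, -0.3]
width: 28.7
gripper_force: 30.0
```

Call:
drive_tool(
  moves=[
    [0,0,0,0,0,-1,20],
    [0,0,0,0,0,-4,20],
    [0,0,0,0,0,-4,20],
    [0,0,0,0,0,-3,20],
    [0,0,0,-3.42,-0.49,0,20],
    [0,0,0,-3.42,-0.49,0,20],
    [0,0,0,-3.42,-0.49,0,20],
    [0,0,0,-3.42,-0.49,0,20],
    [0,0,0,-3.42,-0.49,0,20],
    [0,0,0,0,0,0,20],
    [0,0,0,0,0,0,20],
    [0,0,0,0,0,0,20],
  ],
)

```text
time_s: 31.45
eef_pos: [458.8, 306.2, 127.0]
orientation: [-3.141, 0.001, -0.003]
wrist_force: [-0.7, -0.3, -0.7]
width: 29.0
gripper_force: 30.0
```

```bash
python3 - <<'E'
from h import *
s=shot('wrist');o=observe();print(o['time_s'],o['eef_pos'],o['width'])
im=s['image'][150:350,180:380]; cv2.imwrite('pics/c11.png',cv2.resize(im,None,fx=3,fy=3,interpolation=cv2.INTER_CUBIC))
p=o['eef_pos']
for dx,dz in ((20,-2.6),(9,9.4),(-9,-6.6)): print((proj(s,(p[0]+dx,p[1],p[2]+dz))-[180,150])*3)
print((proj(s,(457.3,306.1,63))-[180,150])*3)
E
```

```text
31.5 [458.5968415  306.13582309 126.85811845] 28.557697922125595
[290.19499535 223.59940847]
[290.20665447 309.80531598]
[290.41064619 360.4362764 ]
[290.70790001 218.32055854]
```

View pics/c11.png

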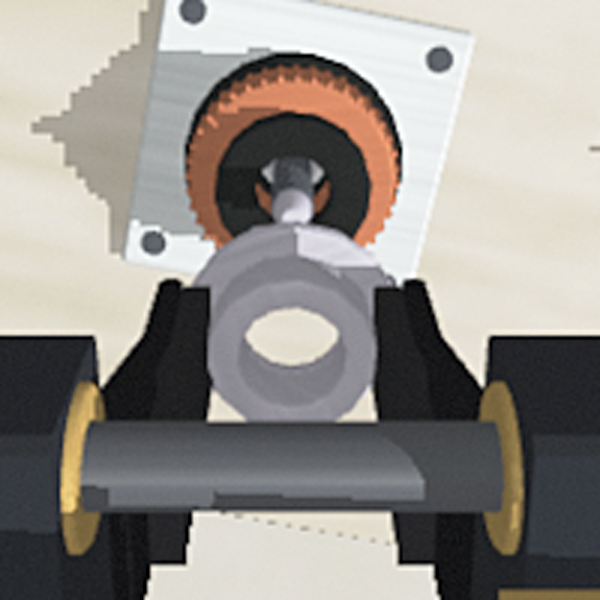

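The hub is held flange down, with its hole at (292,337) in the crop and the stud in line at (292,208). I'll descend.

Call:
drive_tool(
  moves=[
    [0,0,0,-0.12,0,2,20],
    [0,0,0,0,0,1.5,20],
    [0,0,0,0,0,1.2,20],
    [0,0,0,0,0,1.2,20],
    [0,0,0,0,0,1,20],
    [0,0,0,0,0,0.5,20],
    [0,0,0,0,0,0.1,20],
    [0,0,0,0,0,0,20],
    [0,0,0,0,0,0,20],
  ],
)

```text
time_s: 32.62
eef_pos: [456.3, 306.3, 52.1]
orientation: [-3.141, -0.0, -0.001]
wrist_force: [-0.3, -0.9, -1.0]
width: 28.9
gripper_force: 30.0
```

Call:
drive_tool(
  moves=[
    [0,0,0,0.07,0,0.1,20],
    [0,0,0,0,0,0.1,20],
    [0,0,0,0,0,0.1,20],
    [0,0,0,0,0,0,20],
    [0,0,0,0,0,0,20],
  ],
)

```text
time_s: 33.25
eef_pos: [456.7, 306.1, 48.6]
orientation: [3.142, -0.0, -0.0]
wrist_force: [-0.5, -0.4, -0.8]
width: 28.6
gripper_force: 30.0
```

Call:
drive_tool(
  moves=[
    [0,0,0,0,0,0,100],
    [0,0,0,0,0,0,100],
    [0,0,0,0,0,0,100],
    [0,0,0,0,0,0,100],
    [0,0,0,0,0,0,100],
    [0,0,0,0,0,-2,100],
    [0,0,0,0,0,-5,100],
    [0,0,0,0,0,-5,100],
    [0,0,0,0,0,-2,100],
    [0,0,0,0,0,0,100],
  ],
)

```text
time_s: 34.5
eef_pos: [457.8, 306.6, 190.5]
orientation: [-3.14, -0.0, -0.007]
wrist_force: [-0.2, 0.0, -0.3]
width: 87.0
gripper_force: 0.0
```

```bash
python3 - <<'E'
from h import *
s=shot('wrist');o=observe();print(o['time_s'],o['eef_pos'])
print(ring(s,'wrist','clamp_hub',46));topplane(s,'wrist','clamp_hub');topplane(s,'wrist','narrow_pad');topplane(s,'wrist','toroid')
a=cv2.resize(s['image'][110:310,180:380],(400,400),interpolation=cv2.INTER_CUBIC)
t=shot('scene');b=cv2.resize(t['image'][220:320,165:265],(400,400),interpolation=cv2.INTER_CUBIC)
cv2.imwrite('pics/c12.png',np.hstack([a,b]))
for n in ('heatsink','flux_tin','bulk_cap'): print(n,[(round(m['score'],2),np.round(m['position'])) for m in mark_of(n,'scene')[:1]])
E
```

```text
34.55 [456.71349263 306.11651428 188.91990251]
[]
heatsink [(0.57, array([459., 151.,   1.]))]
flux_tin [(0.75, array([455.,  -6.,  -3.]))]
bulk_cap [(0.69, array([ 468., -135.,   -0.]))]
```

View pics/c12.png

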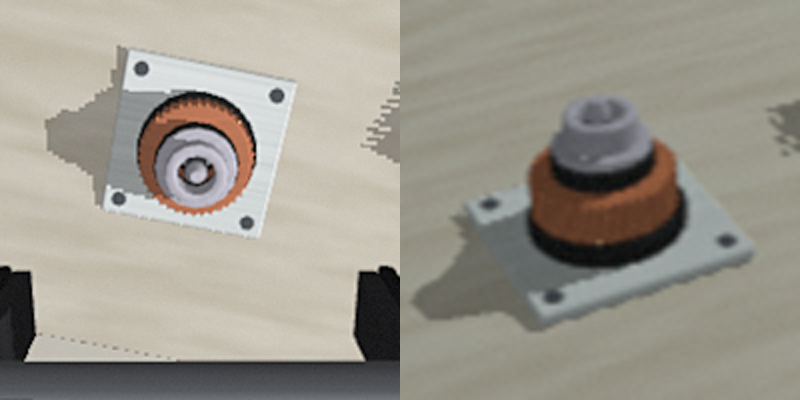

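The stack is complete and level: the wrist view (left) shows the hub at (197,172) with the stud in its hole, and the scene view (right) shows all four parts flat in order. The bystanders have not moved. I'll hand it in.

```bash
python3 -c "
from cell import *
print(job_done())"
```

```text
the job is handed in; nothing more can be done
None
```

The job is handed in at about 35 s: wide pad, toroid, narrow pad and clamp hub (flange down) lie flat on the stud in that order, and the heatsink, flux tin and capacitor are where they were.

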